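# Go / no-go check of a microscope stage shaft

## Task

Gauge the stage shaft, the one with the square black hub: keeping it upright and deep between the jaws, push it gently from the flared mouth right through the go gauge (the wider gap with the long jaws) and out at its far end, then try it in the flared mouth of the no-go gauge (the narrow gap with the short jaws), pressing lightly with about 9 N for a good half second to see that it is stopped by both jaws. Never bear on the go gauge with more than 8 N (a good shaft passes almost freely) nor on the no-go with more than 15 N, enter each gap along it and not from above, and do not force the shaft into the no-go. Finally draw it back and stand it fully home in the hole of the single white block, leaving the spare shaft in its rack.

Things in the scene. Friction and masses are not known exactly. Their poses are not given: they have to be found in the camera images.
- shaft: The shaft to be gauged, 110 g (may vary by a third): upright steel pin, diameter 16 mm, 40 mm long, under a square black plastic hub. Origin at the centre of the pin's foot, z up. The hub's flat underside (shoulder) is at z = 40 mm, its top at z = 76 mm. The last 3 mm of the foot are 12 mm across. It starts hanging by its shoulder in one of the rack's two holes.
- shaft_hub (a point): Centre of the shaft's black hub, 28 x 28 mm across and 36 mm tall, 58 mm above the pin's foot; its flat sides face along its x and y. Grip it here.
- spare: A spare, thinner shaft to be left alone: brass pin 10 mm across, 40 mm long, under a round black knob 28 mm across and 14 mm tall. Origin at the pin's foot, z up. It hangs in the rack's other hole.
- rack: Grey rack fixed to the bench, 130 (x) x 60 (y) x 46 mm tall, origin at the centre of its underside; two upright through holes of 19 mm at x = -35 and +35 mm.
- go_gauge: Go gauge, fixed: dark grey base 90 (x) x 100 (y) x 14 mm, origin at the centre of its underside, z up. On it two rigid upright steel jaws, 15 mm thick, top at z = 60 mm, with a straight gap along x, 18 mm wide, from x = -15 to +20 mm. Push the shaft along it from -x to +x, its foot 15 to 36 mm above the bench (best 26: shoulder 6 mm above the jaws), until its axis is past x = 35 mm.
- go_mouth (a point): Nominal start of the go gap, at the gauge's x = -15, y = 0, z = 60 mm (jaw tops). From here back to x = -36 mm the jaws flare 30 degrees a side to a mouth 42 mm wide. The jaws were clamped by hand: the real gap lies anywhere up to 9 mm to either side (gauge y), parallel to x. The readings do not show this; feel it by the side force and give way.
- nogo_gauge: No-go gauge, fixed: base like the go gauge's (origin at the centre of its underside), shorter rigid jaws, top at z = 60 mm, gap 13 mm wide from x = -15 to 0 mm. Try the shaft from -x towards +x, foot 15 to 36 mm above the bench (best 26). Both jaws stop it with its axis at about x = -20 mm; if only one jaw is touched it stops short of that and feels a side force.
- nogo_mouth (a point): Nominal start of the no-go gap, at the gauge's x = -15, y = 0, z = 60 mm (jaw tops). From here back to x = -36 mm the jaws flare 30 degrees a side to a mouth 37 mm wide. These jaws too are clamped anywhere up to 9 mm to either side (gauge y), not shown by the readings.
- pass_block: Single white block for passed shafts, fixed, 64 x 64 x 46 mm tall, origin at the centre of its underside; one upright through hole of 19 mm in its middle, rim chamfered 2 mm. A shaft is fully home when the hub's shoulder rests on the block's top, its foot then 6 mm above the bench.
There are look-alikes about, which are no part of the job. Leave any green or turquoise look-alike of the go_gauge alone.

How it is judged:
By the outcome, as a careful person would: the job done as asked, in the order asked, and still so for the second after the job is handed in, with the robot touching nothing.
It also fails if it takes over 72 s, if anything falls off the work surface, if the arm or the gripper's body presses on something with over 40 N, if the wrist force passes 120 N, or if a joint passes its speed limit or range.

## Robot

A 6-joint arm with a two-finger parallel gripper is mounted at the origin on the work surface. World frame = base frame: x ahead of the robot, y to its left, z up, the work surface at z = 0. Lengths are in m, angles in rad, forces in N, time in s.
With the tool pointing down it reaches from about 0.35 to 0.775 m from the base axis. Payload 5.5 kg.
Tool frame: the origin (TCP) lies at the very end of the fingers, on their centre line; the grasp point (between the pads) lies 19 mm behind it (grip_point_offset is the distance from the TCP to the grasp point, in m); z points along the fingers, y is the direction in which the jaws open and shut (so a half turn about z gives the same grasp; the last joint's range is limited). The gripper opens to 85 mm and grips with 20 to 120 N. Pads are 22 mm wide; open, the fingers measure 114 mm over their backs; the gripper's body (76 mm by 85 mm) begins 54 mm behind the grasp point. The pads swing forward as they close: fully open they stand 13 mm farther back than shut.
Start: joints at [-0.14, 0.313, 0.046, 1.304, 0, 1.431], TCP at [0.575, -0, 0.231] pointing down, gripper open.
Joint ranges: [-2.76, 2.76], [-0.86, 1.69], [-1.03, 1.26], [-2.2, 2.34], [-1.47, 1.5], [-3.14, 3.14]. Speed limits (rad/s): [2.57, 2.57, 3.14, 3.14, 3.14, 3.14].

## Interface

Orientations are given as a unit quaternion [w, x, y, z].
In Python, from workcell import * gives the robot as it stands.
- The arm moves only by the shell command python3 -m crank 'ROWS' [OPENING] [FORCE]. ROWS is a JSON object of lists of equal length, an entry for each row: "travel": the shift along the tool's x, y, z in units of 40 mm (1.0 is 40 mm), a list of three; "turn": the turn about the tool's z in rad. In form: {"travel": [[x, y, z], ...], "turn": [turn, ...]}. A call has 1 to 5 rows; each row is the pose to reach, as a shift and turn from the pose commanded when the call began, along the tool's axes at that moment; what a row does not reach only later rows make up. A row lasts 1/12 s, in which the tool goes at most 41.7 mm and 7.16 degrees, less where a joint would pass 70% of its speed; a pose out of reach is approached as far as the arm can. A call with a gripper value outside its range is refused whole. OPENING is the finger opening in mm, from 0 to 85.4, set as the call begins (- or left out, the last holds). The fingers move at their own pace and stop on an object; FORCE is the grip in N (left out, the last holds). Time passes only in rows, so rows that repeat a pose let the fingers close. It gives the time, the measured TCP pose, the force and the opening at its end, in the units of the state.
- get_state(): the state, without advancing time (a new reading comes with each control period).
- read_camera(name): name is "scene" or "side" or "wrist"; returns a dict with "image" (420x560x3 uint8, red, green, blue), "K" (3x3 intrinsics, pixels), "R" (3x3) and "t" (3): a world point X has camera coordinates R X + t. Camera axes: x right, y down, z forward; pixel columns grow to the right and rows downward; lengths in m; the calibration is good to about 2 mm. A picture is of the moment at which its call begins. There is no depth.
- hand_in(): hands the job in, once; it reports no verdict.
The state is a dict: "clock": time; "joint_pos": joint angles; "qvel": joint speeds; "tau": joint torques, N m; "tcp_pos": TCP position; "orientation": TCP orientation; "wrist_force": force on the tool from outside, world axes, zero at the start; "ft_torque": the same for the moment, N m; "finger_gap": finger opening in m.
Only numpy, scipy, OpenCV 4.12 (cv2) and the standard library are available. Lean on these libraries where they do the work, as an engineer would, in place of code of your own. Each camera call takes 0.05 s, during which the arm holds its last target. There are 200 camera calls.

## Working session

There is one attempt and no reset: what is moved stays moved. The work goes in short steps, Python scripts to look and compute and a shell command to move; the robot and the scene stay as the last step left them, time stands still between calls to the robot, and variables do not carry over. Pictures are saved under pics/ and viewed, about 8 in all and at most 12, crops included, and the job is handed in when it is done.

```bash
mkdir -p pics; ls
cat > h.py <<'E'
from workcell import *
import numpy as np, cv2
from scipy.spatial.transform import Rotation as Rot
def cam(name,fn=None):
    d=read_camera(name); 
    if fn: cv2.imwrite('pics/'+fn,d['image'][:,:,::-1])
    np.savez(''+name+'.npz',image=d['image'],K=d['K'],R=d['R'],t=d['t'])
    return d
def ld(name): return dict(np.load(''+name+'.npz'))
def ray(d,u,v):
    r=d['R'].T@np.linalg.inv(d['K'])@np.array([u,v,1.]); c=-d['R'].T@d['t']; return c,r
def onz(d,u,v,z):
    c,r=ray(d,u,v); return c+r*(z-c[2])/r[2]
def proj(d,X):
    p=d['K']@(d['R']@np.array(X)+d['t']); return p[:2]/p[2]
def tri(a,pa,b,pb):
    c1,r1=ray(a,*pa);c2,r2=ray(b,*pb);r1=r1/np.linalg.norm(r1);r2=r2/np.linalg.norm(r2)
    s=np.linalg.lstsq(np.c_[r1,-r2],c2-c1,rcond=None)[0]
    return (c1+s[0]*r1+c2+s[1]*r2)/2, np.linalg.norm(c1+s[0]*r1-c2-s[1]*r2)
def toolaxes():
    s=get_state(); q=s['orientation']; return Rot.from_quat([q[1],q[2],q[3],q[0]]).as_matrix()
E
python3 - <<'E'
from h import *
a=cam('scene','s1.png');b=cam('side','d1.png');c=cam('wrist','w1.png')
print(get_state()); print(toolaxes())
for d in(a,b,c):print(-d['R'].T@d['t'],d['K'][0])
E
```

```text
pics
{'clock': 0.15, 'joint_pos': array([-1.39586215e-01,  3.13825907e-01,  4.52436722e-02,  1.30362538e+00,
       -5.71528914e-06,  1.43120575e+00]), 'qvel': array([-2.68727865e-04, -2.18539628e-03,  4.12342437e-03, -7.46713843e-04,
        7.76848981e-05, -1.86138447e-04]), 'tau': array([ 1.76330479e-03, -4.81067133e+01,  2.98815805e+01,  1.39078675e-02,
       -1.10673584e-04, -5.56924022e-05]), 'tcp_pos': array([5.74608050e-01, 5.16344823e-05, 2.30616389e-01]), 'orientation': array([-5.61814947e-04,  7.07105063e-01,  7.07108147e-01, -4.26969615e-04]), 'wrist_force': array([-0.84459513, -0.40860109, -0.06381554]), 'ft_torque': array([ 0.01026127,  0.05055825, -0.02273008]), 'finger_gap': 0.08552525711609617}
[[-4.22794060e-06  9.99999022e-01 -1.39835260e-03]
 [ 9.99999982e-01  4.49460656e-06  1.90697001e-04]
 [ 1.90703099e-04 -1.39835177e-03 -9.99999004e-01]]
[0.9683395  0.66457532 0.88563184] [441.80946093   0.         273.89693839]
[ 0.26613003 -0.82072133  0.58867387] [390.4048636    0.         287.49484562]
[0.57627827 0.07804373 0.37301733] [300.70996851   0.         274.0233371 ]
```

View pics/s1.png

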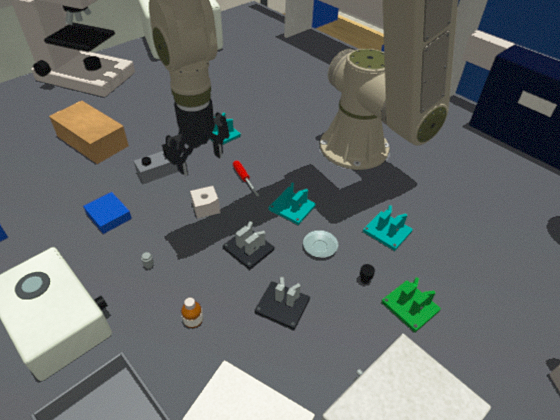

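View pics/d1.png

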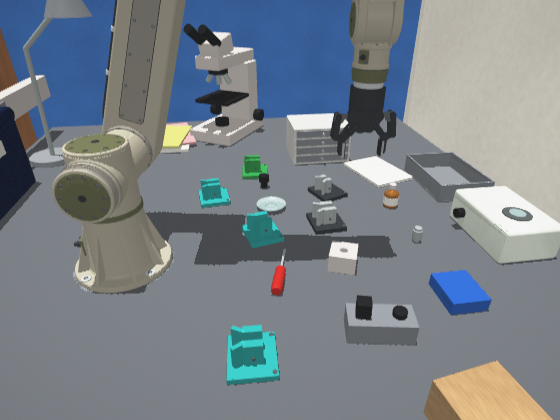

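Scene: rack at (155,165) with the round spare knob at (147,160), white block at (205,202), dark gauges at (248,243) and (283,302). Side: rack (380,322) with the square hub at (364,306) and the round knob at (400,312), block (343,257), gauges (325,217) and (327,187). The turquoise and green ones are look-alikes. Next: an enlarged crop.

Run:
```python
from h import *
a=ld('scene')['image'];b=ld('side')['image']
f=lambda im,x,y,w,h,k:cv2.resize(im[y:y+h,x:x+w],None,fx=k,fy=k,interpolation=cv2.INTER_CUBIC)
A=f(a,215,215,100,115,4)      # 400x460
B=f(b,295,165,60,70,0+6.57)   # 394x460
B=cv2.resize(B,(394,460))
cv2.imwrite('pics/c1.png',np.hstack([A,B])[:,:,::-1])
C=f(b,320,235,105,110,5);cv2.imwrite('pics/c2.png',C[:,:,::-1])
```

```text
(no output)
```

View pics/c1.png

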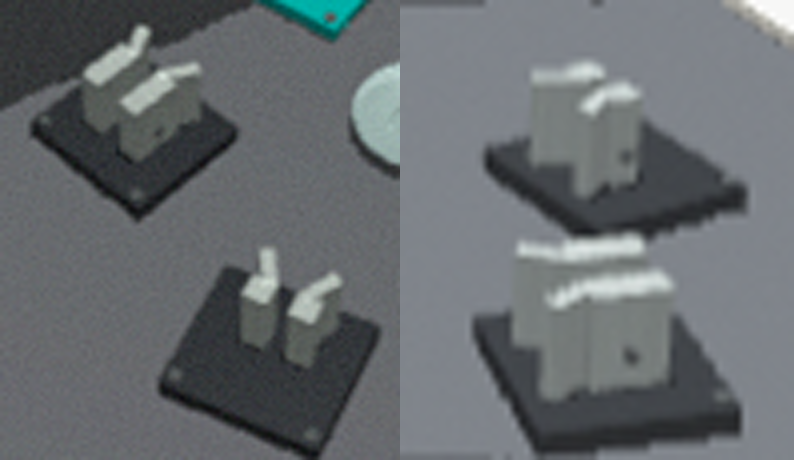

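View pics/c2.png

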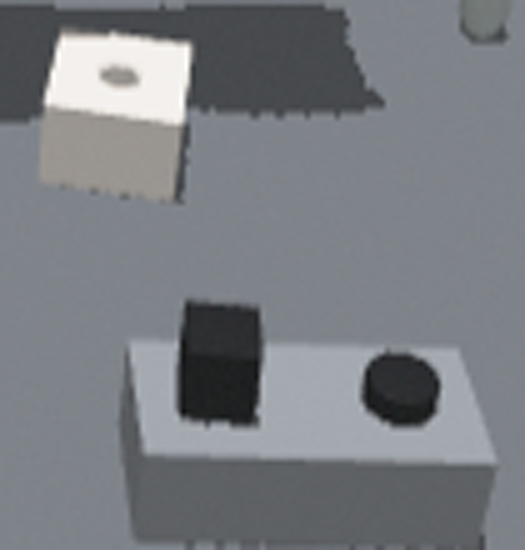

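Crop: the go gauge (long jaws) is at scene (248,243) / side (325,217); the no-go (short jaws) is at scene (283,302) / side (327,187). The square hub is the left one in the rack, side (364,306), and the white block has its hole at side (344,250). Next: the wrist view.

View pics/w1.png

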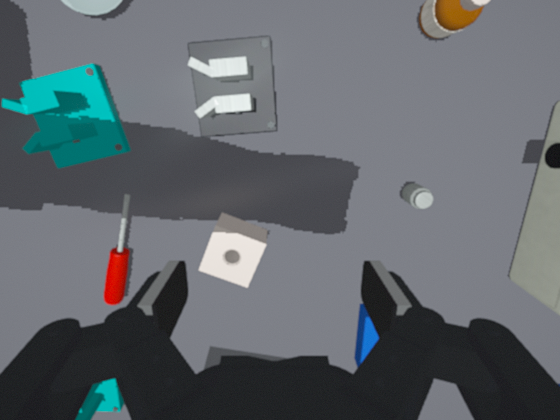

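Run:
```python
from h import *
a,b,c=ld('scene'),ld('side'),ld('wrist')
print('hubtop',onz(b,363.5,299,.082),'knobtop',onz(b,400,310,.060))
print('block tri',tri(a,(205,197),b,(344,250)))
for n,p,q in(('go',(248,243),(325,222)),('nogo',(283,304),(327,190))):print(n,tri(a,p,b,q))
print(c['R'])
for X in((.54,-.2,.08),(.55,-.02,.046),(.5,.1,.03),(.5,.2,.03)):print(proj(c,X))
```

```text
hubtop [ 0.49666677 -0.30146012  0.082     ] knobtop [ 0.56508013 -0.31820723  0.06      ]
block tri (array([ 0.52100152, -0.0914319 ,  0.04314168]), np.float64(0.0049921149289100936))
go (array([0.52113698, 0.08993117, 0.01135883]), np.float64(0.005078412381393654))
nogo (array([0.57623037, 0.28168456, 0.0117761 ]), np.float64(0.0032981828080924083))
[[ 9.99998131e-01  3.22036161e-04 -1.90621838e-03]
 [ 8.90165194e-04 -9.51982537e-01  3.06151035e-01]
 [-1.71609491e-03 -3.06152159e-01 -9.51981045e-01]]
[244.45122359 349.48088602]
[251.39675705 199.006789  ]
[202.95444549  86.59329643]
[195.46807088 -24.87471707]
```

Wrist view: block top at (232,250) with its hole at (232,257). The go gauge's base corners are about (188,43), (269,37), (276,131), (200,137); its mouth opens to the left (−x) and its axis is close to world +x. Next: turn the gripper −90° and hover near the rack.

```bash
python3 -m crank '{"travel":[[-0.8,-0.2,0],[-1.8,-0.5,0],[-2.8,-0.8,0],[-3.8,-1,0],[-4.8,-1.2,0]],"turn":[-0.1,-0.2,-0.3,-0.4,-0.5]}'
python3 -m crank '{"travel":[[0,0,0],[0,0,0],[0,0,0],[0,0,0],[0,0,0]],"turn":[-0.11,-0.22,-0.33,-0.44,-0.55]}'
python3 -m crank '{"travel":[[0,0,0],[0,0,0],[0,0,0],[0,0,0],[0,0,0]],"turn":[-0.11,-0.22,-0.33,-0.44,-0.52]}'
python3 - <<'E'
from h import *
c=cam('wrist','w2.png');s=get_state();print(s['tcp_pos'],s['joint_pos']);print(toolaxes().round(3))
E
```

```text
clock: 0.57
tcp_pos: [0.5261, -0.1934, 0.2312]
orientation: [-0.0, 0.508, 0.861, 0.0]
wrist_force: [1.4, -0.9, -0.3]
finger_gap: 0.0852
clock: 0.98
tcp_pos: [0.5267, -0.1922, 0.2309]
orientation: [-0.0, 0.255, 0.967, 0.0]
wrist_force: [-0.7, -0.9, 0.8]
finger_gap: 0.0851
clock: 1.4
tcp_pos: [0.5268, -0.1919, 0.2309]
orientation: [-0.0, -0.002, 1.0, 0.0]
wrist_force: [0.7, -0.2, -0.3]
finger_gap: 0.0854
[ 0.52682323 -0.1919388   0.23094222] [-4.92560712e-01  2.85941335e-01  7.72128063e-03  1.29327974e+00
  1.36628782e-05 -4.99334477e-01]
[[-1.    -0.007 -0.001]
 [-0.007  1.     0.   ]
 [ 0.001  0.    -1.   ]]
```

View pics/w2.png

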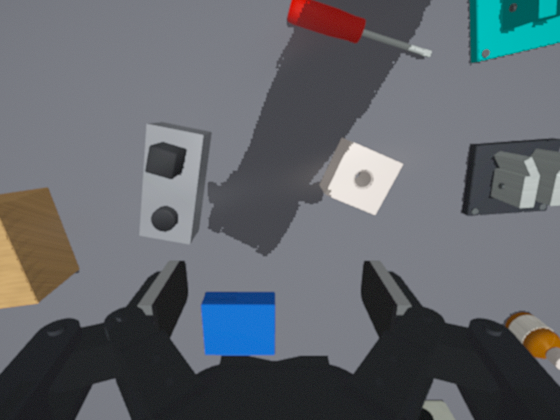

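Wrist view 2: square hub at (166,160), spare knob at (164,218), rack (175,185), block hole (363,179).

```bash
cat >> h.py <<'E'
def blobs(mask,amin=30):
    cs,_=cv2.findContours(mask.astype(np.uint8),cv2.RETR_LIST,cv2.CHAIN_APPROX_NONE)
    return [c for c in cs if cv2.contourArea(c)>amin]
def w1():
    d=ld('wrist');R=np.array([[9.99998131e-01,3.22036161e-04,-1.90621838e-03],[8.90165194e-04,-9.51982537e-01,3.06151035e-01],[-1.71609491e-03,-3.06152159e-01,-9.51981045e-01]])
    return dict(K=d['K'],R=R,t=-R@np.array([0.57627827,0.07804373,0.37301733]),image=cv2.imread('pics/w1.png')[:,:,::-1])
E
python3 - <<'E'
from h import *
c=ld('wrist');w=w1();sd=ld('side')
def cen(d,x0,y0,x1,y1,f,n):
    im=d['image'][y0:y1,x0:x1].astype(int).max(2)
    for k in blobs(f(im)):
        m=cv2.moments(k);r=cv2.approxPolyDP(k,3,True)[:,0]+[x0,y0]
        print(n,round(m['m10']/m['m00']+x0,1),round(m['m01']/m['m00']+y0,1),m['m00'],r.tolist() if len(r)<10 else len(r))
cen(c,130,110,215,250,lambda i:i<60,'w2hub')
cen(sd,340,285,420,345,lambda i:i<60,'sidehub')
cen(c,320,130,410,220,lambda i:i>170,'w2blk')
cen(w,190,205,275,292,lambda i:i>170,'w1blk')
cen(sd,322,235,365,280,lambda i:i>190,'sideblk')
cen(c,130,110,215,250,lambda i:i>120,'w2rack')
E
```

```text
w2hub 166.1 224.1 131.0 [[176, 214], [172, 211], [173, 222], [153, 222], [160, 229], [168, 229], [176, 222]]
w2hub 176.3 162.5 260.5 [[168, 145], [177, 154], [168, 174], [157, 173], [172, 177], [180, 172], [184, 150]]
sidehub 399.8 312.5 149.0 [[396, 306], [393, 315], [405, 318], [406, 309]]
sidehub 363.5 307.3 315.5 [[357, 296], [356, 317], [369, 319], [371, 298]]
w2blk 362.6 178.5 226.0 [[361, 170], [372, 178], [364, 187], [354, 182]]
w2blk 363.5 178.0 3228.0 [[353, 142], [328, 186], [329, 194], [375, 214], [402, 163]]
w1blk 231.6 256.2 174.5 [[224, 253], [233, 249], [239, 260], [229, 263]]
w1blk 231.9 257.2 2460.5 [[212, 232], [198, 269], [247, 287], [266, 244], [238, 233]]
sideblk 343.5 249.8 32.0 [[339, 249], [348, 251]]
sideblk 343.7 250.0 386.5 [[332, 242], [329, 255], [356, 258], [357, 244]]
w2rack 164.3 218.3 567.0 [[162, 205], [178, 213], [178, 222], [166, 232], [157, 230], [150, 221], [151, 214]]
w2rack 165.3 159.8 1213.5 [[151, 144], [164, 141], [187, 150], [180, 175], [168, 179], [144, 170]]
w2rack 196.0 170.5 1176.0 [[151, 122], [165, 121], [212, 132], [200, 228], [191, 243], [203, 135]]
w2rack 170.9 178.8 11352.0 10
```

Run:
```python
from h import *
c=ld('wrist');w=w1();sd=ld('side')
print('blk hole',tri(c,(362.6,178.5),w,(231.6,256.2)),tri(c,(362.6,178.5),sd,(343.5,249.8)))
P=[onz(c,*p,.082)[:2] for p in((151,144),(176.5,153.5),(168,175),(144,170))];print('hub',np.array(P),np.mean(P,0))
Q=[onz(c,*p,.046)[:2] for p in((148,123),(203,135),(191,243),(140,235))];print('rack',np.array(Q),np.mean(Q,0))
print('blk',[onz(c,*p,.046)[:2].round(4) for p in((353,142),(402,163),(375,214),(328,190))])
print('go w1',[onz(w,*p,.014)[:2].round(4) for p in((188,43),(269,37),(276,131),(200,137))])
X=np.r_[np.mean(P,0)];s=get_state();print(toolaxes().T@(np.r_[X,.16]-s['tcp_pos'])/.04)
```

```text
blk hole (array([ 0.52403147, -0.09324804,  0.04390106]), np.float64(0.0001367144668128257)) (array([ 0.5228773 , -0.0930532 ,  0.04399996]), np.float64(0.0021479716954419066))
hub [[ 0.48274319 -0.3101275 ]
 [ 0.49166969 -0.28660147]
 [ 0.51282995 -0.29697386]
 [ 0.50794808 -0.32001645]] [ 0.49879773 -0.30342982]
rack [[ 0.46499847 -0.32518668]
 [ 0.47706071 -0.26816137]
 [ 0.60294582 -0.29092374]
 [ 0.59289501 -0.35035856]] [ 0.534475   -0.30865759]
blk [array([ 0.4836, -0.1079]), array([ 0.506 , -0.0524]), array([ 0.5653, -0.0756]), array([ 0.5369, -0.1315])]
go w1 [array([0.4836, 0.1445]), array([0.5702, 0.1502]), array([0.5779, 0.0529]), array([0.489 , 0.0461])]
[ 0.71841824 -2.7830843   1.77302398]
```

```bash
python3 -m crank '{"travel":[[0.2,-0.8,0.4],[0.45,-1.7,0.9],[0.71,-2.75,1.4],[0.71,-2.75,1.4],[0.71,-2.75,1.4]],"turn":[0.1,0.2,0.3,0.37,0.37]}'
python3 - <<'E'
from h import *
c=cam('wrist','w3.png');s=get_state();print(s['tcp_pos'],s['joint_pos'].round(2),proj(c,(.4985,-.3035,.082)))
cv2.imwrite('pics/w3c.png',cv2.resize(c['image'][170:370,180:380],None,fx=3,fy=3)[:,:,::-1])
E
```

```text
clock: 1.87
tcp_pos: [0.4968, -0.3037, 0.173]
orientation: [-0.002, 0.188, 0.982, 0.001]
wrist_force: [0.1, 0.4, 0.2]
finger_gap: 0.0851
[ 0.49759078 -0.30252124  0.17420862] [-0.68  0.35 -0.04  1.18  0.   -0.31] [274.75966728 209.2252036 ]
```

View pics/w3c.png

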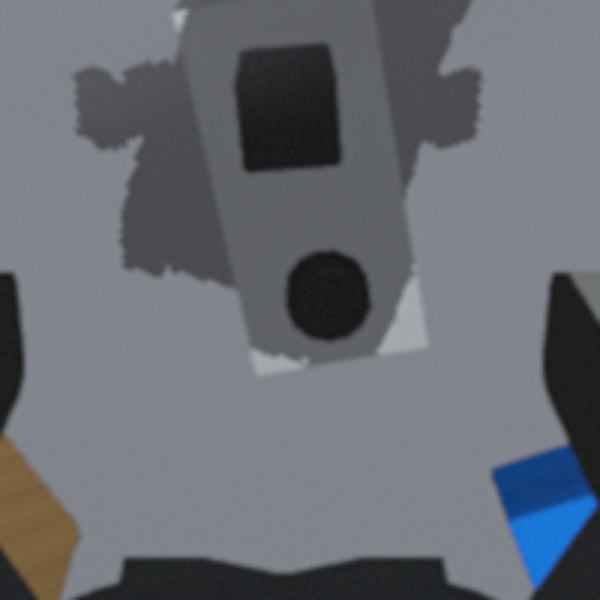

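Crop: square hub, top face centre about (277,211) in the full image, rotated about −5° in the view. The round spare knob is below it at (290,268).

Run:
```python
from h import *
c=ld('wrist');f=lambda x,y:(180+x/3,170+y/3)
P=np.array([onz(c,*f(*p),.082)[:2] for p in((235,80),(335,78),(341,162),(247,170))]);print(P,P.mean(0))
for i in range(4):
    d=P[(i+1)%4]-P[i];print(np.hypot(*d),np.degrees(np.arctan2(d[1],d[0])))
s=get_state();print(toolaxes().T@(np.r_[P.mean(0),.052]-s['tcp_pos'])/.04)
```

```text
[[ 0.48364992 -0.3119072 ]
 [ 0.49306728 -0.28665459]
 [ 0.51635671 -0.29364151]
 [ 0.50894129 -0.31879165]] [ 0.5005038  -0.30274874]
0.02695145780339633 69.54819807068439
0.02431490986555221 -16.69945948536592
0.02622056566331611 -106.42794449266457
0.02621162519262841 164.77270248496356
[-0.07638826  0.01795549  3.05508097]
```

```bash
python3 -m crank '{"travel":[[-0.07,0.01,0.8],[-0.07,0.01,1.6],[-0.07,0.01,2.3],[-0.07,0.01,2.8],[-0.07,0.01,3.05]],"turn":[-0.06,-0.06,-0.06,-0.06,-0.06]}'
python3 -m crank '{"travel":[[0,0,0],[0,0,0],[0,0,0],[0,0,0],[0,0,0]],"turn":[0,0,0,0,0]}' 20 60
python3 -m crank '{"travel":[[0,0,0],[0,0,0],[0,0,0],[0,0,0],[0,0,0]],"turn":[0,0,0,0,0]}'
python3 -m crank '{"travel":[[0,0,0],[0,0,0],[0,0,0],[0,0,0],[0,0,0]],"turn":[0,0,0,0,0]}'
```

```text
clock: 2.33
tcp_pos: [0.5006, -0.3002, 0.0512]
orientation: [-0.001, 0.153, 0.988, 0.001]
wrist_force: [-0.1, 0.1, -0.4]
finger_gap: 0.0856
clock: 2.75
tcp_pos: [0.5025, -0.3034, 0.0553]
orientation: [0.002, 0.155, 0.988, -0.001]
wrist_force: [-0.1, -0.2, 2.3]
finger_gap: 0.027
clock: 3.17
tcp_pos: [0.5026, -0.3035, 0.0553]
orientation: [0.002, 0.155, 0.988, -0.001]
wrist_force: [0.8, 0.5, 6.6]
finger_gap: 0.0274
clock: 3.58
tcp_pos: [0.5026, -0.3035, 0.0553]
orientation: [0.002, 0.155, 0.988, -0.001]
wrist_force: [0.8, 0.5, 6.3]
finger_gap: 0.0268
```

```bash
python3 -m crank '{"travel":[[0,0,-0.2],[0,0,-0.6],[0,0,-1.2],[0,0,-1.8],[0,0,-2.3]],"turn":[0,0,0,0,0]}'
python3 -m crank '{"travel":[[0,0,-0.2],[0,0,-0.2],[0,0,-0.2],[0,0,-0.2],[0,0,-0.2]],"turn":[-0.1,-0.2,-0.3,-0.38,-0.38]}'
python3 - <<'E'
from h import *
s=get_state();print(s);A=toolaxes();print(A.round(3));w=w1()
print(A.T@(np.array([.45,.1,.16])-s['tcp_pos'])/.04)
for p in((212,57),(247,58),(247,76),(214,76),(219,96),(252,95),(252,111),(219,112),(190,62),(198,113)):print(p,onz(w,*p,.06)[:2].round(4))
E
```

```text
clock: 4.0
tcp_pos: [0.5013, -0.3028, 0.1474]
orientation: [0.0, 0.155, 0.988, -0.0]
wrist_force: [0.5, -0.3, -1.1]
finger_gap: 0.0269
clock: 4.42
tcp_pos: [0.5012, -0.3026, 0.154]
orientation: [0.0, -0.036, 0.999, -0.0]
wrist_force: [0.4, 0.1, -0.6]
finger_gap: 0.0271
{'clock': 4.4167, 'joint_pos': array([-6.80305593e-01,  3.65317592e-01, -7.13521612e-02,  1.13379166e+00,
       -4.37390237e-05, -7.51350094e-01]), 'qvel': array([ 0.0012394 ,  0.0048454 , -0.00418487, -0.00311761,  0.00240548,
        0.12635466]), 'tau': array([ 1.06041762e-02, -5.03811479e+01,  2.91657096e+01, -1.41822622e-02,
       -1.69469738e-03, -8.41194503e-01]), 'tcp_pos': array([ 0.50117063, -0.30263789,  0.15397977]), 'orientation': array([ 1.12004341e-04, -3.55147761e-02,  9.99369137e-01, -1.26395159e-04]), 'wrist_force': array([ 0.39036129,  0.1247923 , -0.63505871]), 'ft_torque': array([0.0099889 , 0.02039475, 0.01890728]), 'finger_gap': 0.027077560142109155}
[[-0.997 -0.071  0.   ]
 [-0.071  0.997 -0.   ]
 [-0.    -0.    -1.   ]]
[ 0.56147735 10.13132361 -0.15326652]
(212, 57) [0.5171 0.1241]
(247, 58) [0.5501 0.1233]
(247, 76) [0.5497 0.1076]
(214, 76) [0.518  0.1076]
(219, 96) [0.5218 0.0895]
(252, 95) [0.5541 0.0904]
(252, 111) [0.5538 0.0755]
(219, 112) [0.5209 0.0745]
(190, 62) [0.4959 0.1198]
(198, 113) [0.5    0.0736]
```

```bash
python3 -m crank '{"travel":[[0.05,0.5,0],[0.1,1.4,0],[0.2,2.4,0],[0.25,3.4,0],[0.3,4.4,0]],"turn":[0,0,0,0,0]}'
python3 -m crank '{"travel":[[0.05,1,0],[0.1,2,0],[0.2,3,0],[0.25,4,0],[0.25,4.6,0]],"turn":[0,0,0,0,0]}'
python3 -m crank '{"travel":[[0,0.9,0],[0,1.1,0],[0,1.1,0],[0,1.1,0],[0,1.1,0]],"turn":[0,0,0,0,0]}'
python3 - <<'E'
from h import *
c=cam('wrist','w4.png');s=get_state();print(s['tcp_pos'],s['joint_pos'].round(2),s['wrist_force'])
E
```

```text
clock: 4.83
tcp_pos: [0.4764, -0.1265, 0.1535]
orientation: [0.0, -0.033, 0.999, 0.0]
wrist_force: [1.1, 1.2, -0.1]
finger_gap: 0.0271
clock: 5.25
tcp_pos: [0.4529, 0.058, 0.1538]
orientation: [-0.0, -0.034, 0.999, 0.0]
wrist_force: [1.0, 0.8, -1.7]
finger_gap: 0.0276
clock: 5.67
tcp_pos: [0.4516, 0.0981, 0.1534]
orientation: [0.0, -0.034, 0.999, -0.0]
wrist_force: [0.0, -0.1, -1.8]
finger_gap: 0.027
[0.45164939 0.09782847 0.1533657 ] [ 0.04  0.14 -0.38  1.06 -0.   -0.03] [-0.51532472  0.53170117 -0.74625178]
```

View pics/w4.png

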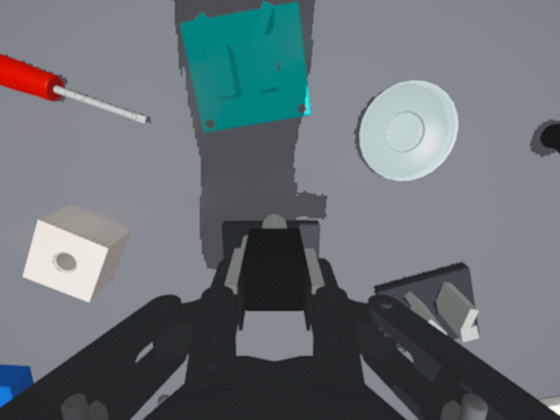

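The pin foot shows at (275,222) ahead of the hub, straight. The hand hides the go gauge. The no-go is at (425,300). Lowering in front of the go mouth.

```bash
python3 -m crank '{"travel":[[-0.2,-0.06,0.3],[-0.4,-0.12,0.9],[-0.4,-0.12,1.5],[-0.4,-0.12,1.95],[-0.4,-0.12,1.95]],"turn":[0,0,0,0,0]}'
python3 -m crank '{"travel":[[0,0,0],[0,0,0],[0,0,0],[0,0,0],[0,0,0]],"turn":[0,0,0,0,0]}'
python3 - <<'E'
from h import *
c=ld('wrist');print('foot',onz(c,275,222,.104),onz(c,275,216,.104))
s=get_state();print(s['tcp_pos'],s['wrist_force'],toolaxes()[:2].round(3).tolist())
u=np.array([.9976,.0698]);v=np.array([-.0698,.9976]);d=s['tcp_pos'][:2]-[.5302,.0984];print('gauge xy',d@u,d@v)
E
```

```text
clock: 6.13
tcp_pos: [0.4651, 0.0936, 0.0719]
orientation: [-0.003, -0.033, 0.999, -0.0]
wrist_force: [0.5, -0.6, -1.5]
finger_gap: 0.0272
clock: 6.55
tcp_pos: [0.4686, 0.0952, 0.0764]
orientation: [0.001, -0.035, 0.999, -0.0]
wrist_force: [-0.0, 0.5, -0.3]
finger_gap: 0.0267
foot [0.44849965 0.09802402 0.104     ] [0.44415737 0.09772422 0.104     ]
[0.46856845 0.09517209 0.07641232] [-0.03619477  0.49900498 -0.26207681] [[-0.998, -0.069, 0.002], [-0.069, 0.998, 0.0]]
gauge xy -0.06170894153338135 0.0010817240336790132
```

```bash
cat > st.py <<'E'
import sys;from h import *
G={'go':(.5302,.0984,4.0)}
try: exec(open('g.txt').read())
except FileNotFoundError: pass
s=get_state();x,y,a=G[sys.argv[1]];a=np.radians(a);u=np.array([np.cos(a),np.sin(a)]);v=np.array([-u[1],u[0]])
d=s['tcp_pos'][:2]-[x,y];f=s['wrist_force'][:2];print('GXY mm %.1f %.1f z %.1f  F %.1f %.1f %.1f T'%(d@u*1e3,d@v*1e3,s['tcp_pos'][2]*1e3,f@u,f@v,s['wrist_force'][2]),s['ft_torque'].round(2))
E
python3 -m crank '{"travel":[[-0.15,0,0],[-0.3,0,0],[-0.5,0,0],[-0.6,0,0],[-0.6,0,0]],"turn":[0,0,0,0,0]}' >/dev/null; python3 st.py go
for i in 1; do :; done
python3 -m crank '{"travel":[[-0.03,0,0],[-0.06,0,0],[-0.1,0,0],[-0.1,0,0],[-0.1,0,0]],"turn":[0,0,0,0,0]}'>/dev/null; python3 st.py go
```

```text
GXY mm -36.8 1.1 z 75.4  F 0.8 0.2 -1.6 T [-0.02  0.05  0.02]
GXY mm -34.6 1.2 z 75.3  F 1.3 0.4 -0.7 T [-0.05  0.01 -0.03]
```

```bash
cat >> st.py <<'E'
if len(sys.argv)>2 and np.hypot(*f)>float(sys.argv[2]): sys.exit(1)
E
python3 -m crank '{"travel":[[-0.02,0,0],[-0.04,0,0],[-0.04,0,0],[-0.04,0,0]],"turn":[0,0,0,0]}'>/dev/null; python3 st.py go 2 && python3 -m crank '{"travel":[[-0.02,0,0],[-0.04,0,0],[-0.04,0,0],[-0.04,0,0]],"turn":[0,0,0,0]}'>/dev/null&& python3 st.py go 2 && python3 -m crank '{"travel":[[-0.02,0,0],[-0.04,0,0],[-0.04,0,0],[-0.04,0,0]],"turn":[0,0,0,0]}'>/dev/null&& python3 st.py go 2 && python3 -m crank '{"travel":[[-0.02,0,0],[-0.04,0,0],[-0.04,0,0],[-0.04,0,0]],"turn":[0,0,0,0]}'>/dev/null&& python3 st.py go 2 && python3 -m crank '{"travel":[[-0.02,0,0],[-0.04,0,0],[-0.04,0,0],[-0.04,0,0]],"turn":[0,0,0,0]}'>/dev/null&& python3 st.py go 2 && python3 -m crank '{"travel":[[-0.02,0,0],[-0.04,0,0],[-0.04,0,0],[-0.04,0,0]],"turn":[0,0,0,0]}'>/dev/null&& python3 st.py go 2
```

```text
GXY mm -32.9 1.1 z 75.4  F 0.9 -0.1 -1.1 T [ 0.02 -0.   -0.02]
GXY mm -31.2 1.1 z 75.3  F 0.0 -0.2 -0.1 T [-0.05  0.02  0.03]
GXY mm -29.7 1.1 z 75.3  F 0.2 -0.6 -1.1 T [-0.01  0.03  0.01]
GXY mm -28.1 1.1 z 75.3  F 0.5 0.1 0.6 T [-0.    0.01  0.02]
GXY mm -26.5 1.1 z 75.3  F -0.8 0.4 0.0 T [ 0.02 -0.    0.  ]
GXY mm -24.9 1.1 z 75.3  F 0.0 0.6 -1.4 T [-0.07 -0.03  0.  ]
```

```bash
python3 -m crank '{"travel":[[-0.02,0,0],[-0.04,0,0],[-0.04,0,0],[-0.04,0,0]],"turn":[0,0,0,0]}'>/dev/null; python3 st.py go 2 && python3 -m crank '{"travel":[[-0.02,0,0],[-0.03,0,0],[-0.03,0,0],[-0.03,0,0]],"turn":[0,0,0,0]}'>/dev/null&& python3 st.py go 2 && python3 -m crank '{"travel":[[-0.02,0,0],[-0.03,0,0],[-0.03,0,0],[-0.03,0,0]],"turn":[0,0,0,0]}'>/dev/null&& python3 st.py go 2 && python3 -m crank '{"travel":[[-0.02,0,0],[-0.03,0,0],[-0.03,0,0],[-0.03,0,0]],"turn":[0,0,0,0]}'>/dev/null&& python3 st.py go 2 && python3 -m crank '{"travel":[[-0.02,0,0],[-0.03,0,0],[-0.03,0,0],[-0.03,0,0]],"turn":[0,0,0,0]}'>/dev/null&& python3 st.py go 2 && python3 -m crank '{"travel":[[-0.02,0,0],[-0.03,0,0],[-0.03,0,0],[-0.03,0,0]],"turn":[0,0,0,0]}'>/dev/null&& python3 st.py go 2
```

```text
GXY mm -23.3 1.1 z 75.3  F 0.5 -0.9 -0.8 T [ 0.05  0.02 -0.02]
GXY mm -22.1 1.1 z 75.3  F -0.3 0.6 0.8 T [ 0.02 -0.   -0.03]
GXY mm -20.9 1.1 z 75.3  F -0.7 0.4 -1.4 T [ 0.04 -0.02 -0.03]
GXY mm -19.7 1.1 z 75.3  F 0.0 -0.5 -1.3 T [0.02 0.01 0.02]
GXY mm -18.5 1.1 z 75.3  F -0.3 0.4 -0.8 T [0.   0.03 0.  ]
GXY mm -17.3 1.1 z 75.3  F 0.8 0.5 -0.7 T [ 0.02 -0.03  0.02]
```

```bash
python3 -m crank '{"travel":[[-0.02,0,0],[-0.03,0,0],[-0.03,0,0]],"turn":[0,0,0]}'>/dev/null; python3 st.py go 2 && python3 -m crank '{"travel":[[-0.02,0,0],[-0.03,0,0],[-0.03,0,0]],"turn":[0,0,0]}'>/dev/null; python3 st.py go 2 && python3 -m crank '{"travel":[[-0.02,0,0],[-0.03,0,0],[-0.03,0,0]],"turn":[0,0,0]}'>/dev/null; python3 st.py go 2 && python3 -m crank '{"travel":[[-0.02,0,0],[-0.03,0,0],[-0.03,0,0]],"turn":[0,0,0]}'>/dev/null; python3 st.py go 2 && python3 -m crank '{"travel":[[-0.02,0,0],[-0.03,0,0],[-0.03,0,0]],"turn":[0,0,0]}'>/dev/null; python3 st.py go 2 && python3 -m crank '{"travel":[[-0.02,0,0],[-0.03,0,0],[-0.03,0,0]],"turn":[0,0,0]}'>/dev/null; python3 st.py go 2
```

```text
GXY mm -16.0 1.1 z 75.3  F -1.0 0.2 -1.0 T [ 0.02  0.03 -0.01]
GXY mm -14.8 1.1 z 75.3  F 1.1 -1.0 -0.8 T [ 0.01  0.02 -0.04]
GXY mm -13.6 1.1 z 75.3  F 0.2 0.6 -0.8 T [-0.01 -0.04  0.03]
GXY mm -12.4 1.1 z 75.3  F 0.1 0.0 -0.9 T [-0.01  0.04 -0.06]
GXY mm -11.2 1.1 z 75.3  F 0.2 -0.4 -1.1 T [0.   0.04 0.02]
GXY mm -10.0 1.1 z 75.3  F 0.0 -1.2 -0.6 T [-0.02  0.01  0.01]
```

No contact so far. A small side probe will confirm that the pin is between the jaws.

```bash
python3 -m crank '{"travel":[[0,0.03,0],[0,0.03,0],[0,0.03,0]],"turn":[0,0,0]}'>/dev/null; python3 st.py go 1.8 && python3 -m crank '{"travel":[[0,0.02,0],[0,0.02,0],[0,0.02,0]],"turn":[0,0,0]}'>/dev/null; python3 st.py go 1.8 && python3 -m crank '{"travel":[[0,0.02,0],[0,0.02,0],[0,0.02,0]],"turn":[0,0,0]}'>/dev/null; python3 st.py go 1.8
```

```text
GXY mm -10.2 2.4 z 75.3  F 0.0 -0.5 -1.1 T [-0.04  0.04 -0.  ]
GXY mm -10.2 2.6 z 75.3  F -0.0 -3.1 -0.6 T [-0.88 -0.05  0.01]
GXY mm -10.2 2.6 z 75.3  F -0.0 -3.1 -0.6 T [-0.88 -0.05  0.01]
```

Run:
```python
from h import *
a=cam('scene');b=cam('side')
f=lambda d,x,y,w,h:cv2.resize(d['image'][y:y+h,x:x+w],(390,450),interpolation=cv2.INTER_CUBIC)
p=proj(a,(.52,.1,.06)).astype(int);q=proj(b,(.52,.1,.06)).astype(int);print(p,q)
cv2.imwrite('pics/c3.png',np.hstack([f(a,p[0]-32,p[1]-45,65,75),f(b,q[0]-32,q[1]-45,65,75)])[:,:,::-1])
```

```text
[249 232] [323 204]
```

View pics/c3.png

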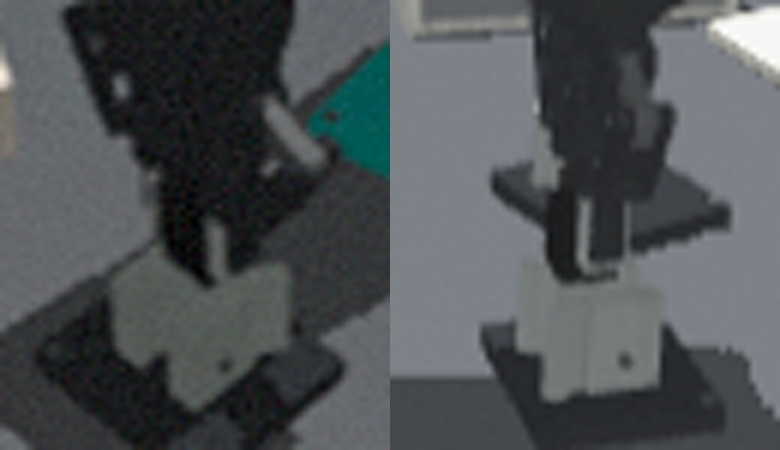

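The hub is over the go jaws and the pin is between them: the side probe felt the wall at y = 2.5 mm. Re-centre and push through.

```bash
python3 -m crank '{"travel":[[0,-0.04,0],[0,-0.04,0],[0,-0.04,0]],"turn":[0,0,0]}'>/dev/null; python3 st.py go 2 && python3 -m crank '{"travel":[[-0.03,0,0],[-0.06,0,0],[-0.09,0,0],[-0.12,0,0],[-0.12,0,0]],"turn":[0,0,0,0,0]}'>/dev/null; python3 st.py go 2 && python3 -m crank '{"travel":[[-0.03,0,0],[-0.06,0,0],[-0.09,0,0],[-0.12,0,0],[-0.12,0,0]],"turn":[0,0,0,0,0]}'>/dev/null; python3 st.py go 2 && python3 -m crank '{"travel":[[-0.03,0,0],[-0.06,0,0],[-0.09,0,0],[-0.12,0,0],[-0.12,0,0]],"turn":[0,0,0,0,0]}'>/dev/null; python3 st.py go 2 && python3 -m crank '{"travel":[[-0.03,0,0],[-0.06,0,0],[-0.09,0,0],[-0.12,0,0],[-0.12,0,0]],"turn":[0,0,0,0,0]}'>/dev/null; python3 st.py go 2
```

```text
GXY mm -10.2 1.9 z 75.3  F 0.5 -0.2 0.1 T [-0.02 -0.04  0.03]
GXY mm -4.9 1.6 z 75.3  F 0.5 -0.1 -0.8 T [-0.01  0.01 -0.01]
GXY mm -0.2 1.5 z 75.3  F -0.2 -0.2 -0.5 T [0.02 0.03 0.06]
GXY mm 4.6 1.5 z 75.3  F -0.1 0.7 0.5 T [-0.02 -0.04  0.  ]
GXY mm 9.4 1.5 z 75.3  F 0.7 -0.8 -0.2 T [ 0.03 -0.04 -0.01]
```

```bash
python3 -m crank '{"travel":[[-0.03,0,0],[-0.06,0,0],[-0.09,0,0],[-0.12,0,0],[-0.12,0,0]],"turn":[0,0,0,0,0]}'>/dev/null; python3 st.py go 2 && python3 -m crank '{"travel":[[-0.03,0,0],[-0.06,0,0],[-0.09,0,0],[-0.12,0,0],[-0.12,0,0]],"turn":[0,0,0,0,0]}'>/dev/null; python3 st.py go 2 && python3 -m crank '{"travel":[[-0.03,0,0],[-0.06,0,0],[-0.09,0,0],[-0.12,0,0],[-0.12,0,0]],"turn":[0,0,0,0,0]}'>/dev/null; python3 st.py go 2 && python3 -m crank '{"travel":[[-0.06,0,0],[-0.12,0,0],[-0.18,0,0],[-0.24,0,0],[-0.24,0,0]],"turn":[0,0,0,0,0]}'>/dev/null; python3 st.py go 2 && python3 -m crank '{"travel":[[-0.06,0,0],[-0.12,0,0],[-0.18,0,0],[-0.24,0,0],[-0.24,0,0]],"turn":[0,0,0,0,0]}'>/dev/null; python3 st.py go 2
```

```text
GXY mm 14.2 1.5 z 75.4  F 0.5 -0.7 -0.0 T [-0.04  0.02 -0.03]
GXY mm 19.0 1.5 z 75.4  F 0.4 -0.2 -0.7 T [-0.02 -0.01  0.06]
GXY mm 23.8 1.5 z 75.4  F -0.2 0.5 -0.6 T [-0.02  0.02  0.05]
GXY mm 33.8 1.4 z 75.4  F 0.1 -0.7 -0.3 T [-0.07 -0.    0.  ]
GXY mm 43.3 1.5 z 75.4  F 0.1 -0.1 -1.3 T [-0.04 -0.01 -0.03]
```

Through the go gauge with no load. Carry on past the end, lift, and back off for a view of the no-go.

```bash
python3 -m crank '{"travel":[[-0.1,0,0],[-0.2,0,0],[-0.3,0,0],[-0.3,0,0],[-0.3,0,0]],"turn":[0,0,0,0,0]}'>/dev/null; python3 st.py go 2
python3 -m crank '{"travel":[[0,0,-0.4],[0,0,-1.2],[0,0,-2],[0,0,-3],[0,0,-4]],"turn":[0,0,0,0,0]}'
python3 -m crank '{"travel":[[0.5,0,-0.4],[1.4,0,-0.4],[2.3,0,-0.4],[3.1,0,-0.4],[3.9,0,-0.4]],"turn":[0,0,0,0,0]}'
python3 -m crank '{"travel":[[0,0,0],[0,0,0],[0,0,0]],"turn":[0,0,0]}'
python3 - <<'E'
from h import *
c=cam('wrist','w5.png');a=ld('scene')
print([onz(a,215+x/4,215+y/4,.014)[:2].round(4).tolist() for x,y in((233,268),(380,326),(313,445),(163,381))])
E
```

```text
GXY mm 55.0 1.5 z 75.2  F 0.6 0.6 -1.5 T [-0.01  0.01 -0.01]
clock: 18.32
tcp_pos: [0.5836, 0.1037, 0.2363]
orientation: [-0.001, -0.035, 0.999, -0.0]
wrist_force: [1.0, -0.4, -0.4]
finger_gap: 0.027
clock: 18.73
tcp_pos: [0.4271, 0.0928, 0.2513]
orientation: [0.0, -0.035, 0.999, -0.0]
wrist_force: [-0.6, -0.2, 0.1]
finger_gap: 0.0272
clock: 18.98
tcp_pos: [0.4296, 0.093, 0.2518]
orientation: [0.001, -0.035, 0.999, -0.0]
wrist_force: [0.9, -0.4, -0.8]
finger_gap: 0.0272
[[0.5519, 0.2239], [0.5153, 0.3099], [0.5971, 0.339], [0.6324, 0.2543]]
```

View pics/w5.png

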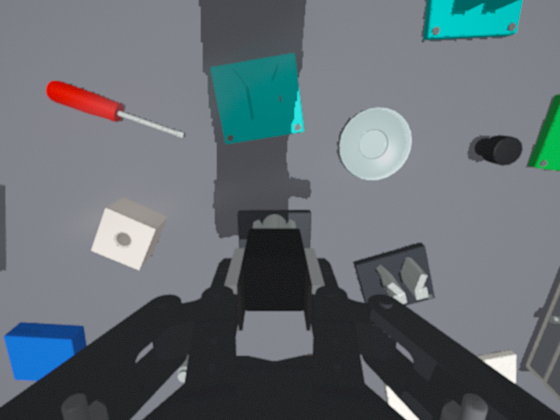

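No-go base corners in this view: (354,263), (423,244), (435,296), the fourth hidden. The mouth faces up and to the left (towards −x). Block hole at (124,239).

Run:
```python
from h import *
c=ld('wrist')
im=c['image'][235:315,345:445];cv2.imwrite('pics/c4.png',cv2.resize(im,(800,640)[:2] if 0 else (750,600),interpolation=cv2.INTER_CUBIC)[:,:,::-1])
P=[onz(c,*p,.014)[:2].round(4) for p in((354.5,262.5),(422.5,244.5),(434.5,296))];print(P,(P[0]+P[2])/2)
print('blk',onz(c,124,239,.046))
```

```text
[array([0.5527, 0.2151]), array([0.5183, 0.3049]), array([0.5992, 0.3408])] [0.57595 0.27795]
blk [ 0.52319666 -0.09117732  0.046     ]
```

View pics/c4.png

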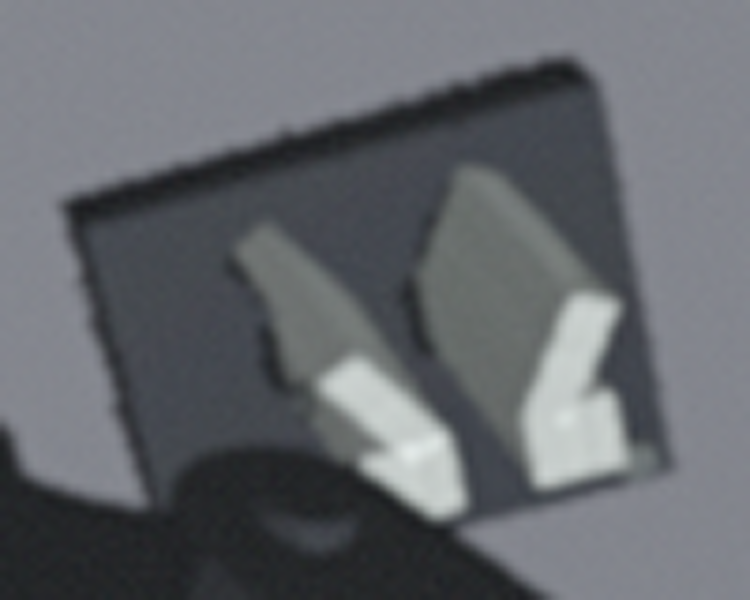

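Crop: base top corners (80,218), (590,85), (668,465); the gap's start lies between the inner jaw corners (450,437) and (525,418).

Run:
```python
from h import *
c=ld('wrist');f=lambda x,y:(345+x/7.5,235+y/7.5)
P=np.array([onz(c,*f(*p),.014)[:2] for p in((80,218),(590,85),(668,465))])
J=np.array([onz(c,*f(*p),.06)[:2] for p in((450,437),(525,418))])
cen=(P[0]+P[2])/2;dy=P[1]-P[0];dx=P[2]-P[1]
ang=lambda d:np.degrees(np.arctan2(d[1],d[0]))
print(P,cen,np.hypot(*dy),np.hypot(*dx),ang(dy)-90,ang(dx));a=np.radians(np.mean([ang(dy)-90,ang(dx)]));print(np.degrees(a))
S=np.array([[.5519,.2239],[.5153,.3099],[.5971,.339],[.6324,.2543]]);print('scene',S.mean(0),ang(S[1]-S[0])-90,ang(S[3]-S[0]),ang(S[2]-S[1]))
u=np.array([np.cos(a),np.sin(a)]);v=np.array([-u[1],u[0]])
for q in J:print('jaw',(q-cen)@u*1e3,(q-cen)@v*1e3)
```

```text
[[0.55501    0.21708352]
 [0.52098179 0.30710672]
 [0.6009397  0.34061266]] [0.57797485 0.27884809] 0.09623978699671279 0.08669438039047334 20.706280149746306 22.735865205913584
21.721072677829945
scene [0.574175 0.281775] 23.05370124238334 20.68852978375354 19.58279810294148
jaw -12.074521861771363 -3.342497758956566
jaw -11.921135514099475 9.570659279287984
```

```bash
echo "G['nogo']=(.5762,.280,21.5)" > g.txt
python3 - <<'E'
from h import *
c=ld('wrist');print('dish',onz(c,375,143,.02),onz(c,412,130,.02),onz(c,385,180,.02))
s=get_state();print(toolaxes().T@(np.array([.5178,.2591,.155])-s['tcp_pos'])/.04)
E
```

```text
dish [0.38503825 0.21324398 0.02      ] [0.36658076 0.2552111  0.02      ] [0.43011565 0.23394068 0.02      ]
[-2.47001378  3.99320633  2.42049461]
```

```bash
python3 -m crank '{"travel":[[-0.4,0.7,0.4],[-1,1.5,0.8],[-1.5,2.4,1.4],[-2,3.2,2],[-2.47,4,2.4]],"turn":[-0.06,-0.12,-0.18,-0.24,-0.305]}'
python3 -m crank '{"travel":[[0,0,0],[0,0,0.5],[0,0,1.2],[0,0,1.95],[0,0,1.95]],"turn":[0,0,0,0,0]}'
python3 -m crank '{"travel":[[0,0,0],[0,0,0],[0,0,0],[0,0,0]],"turn":[0,0,0,0]}'; python3 st.py nogo
```

```text
clock: 19.45
tcp_pos: [0.5143, 0.2536, 0.1569]
orientation: [-0.0, -0.187, 0.982, -0.0]
wrist_force: [1.5, -0.1, 0.2]
finger_gap: 0.027
clock: 19.87
tcp_pos: [0.5098, 0.251, 0.0749]
orientation: [-0.005, -0.186, 0.983, -0.001]
wrist_force: [-1.1, 0.6, -2.5]
finger_gap: 0.0269
clock: 20.2
tcp_pos: [0.5145, 0.2524, 0.0833]
orientation: [0.002, -0.186, 0.983, 0.0]
wrist_force: [0.7, 0.3, -0.7]
finger_gap: 0.0269
GXY mm -67.5 -3.1 z 83.3  F 0.8 0.1 -0.7 T [-0.02  0.01  0.  ]
```

```bash
python3 -m crank '{"travel":[[0,0.06,0.1],[0,0.12,0.19],[0,0.12,0.19],[-0.1,0.12,0.19],[-0.2,0.12,0.19]],"turn":[0,0,0,0,0]}'>/dev/null;python3 st.py nogo
python3 -m crank '{"travel":[[-0.15,0,0],[-0.3,0,0],[-0.45,0,0],[-0.6,0,0],[-0.6,0,0]],"turn":[0,0,0,0,0]}'>/dev/null;python3 st.py nogo
python3 -m crank '{"travel":[[0,0,0],[0,0,0],[0,0,0]],"turn":[0,0,0]}'>/dev/null;python3 st.py nogo
```

```text
GXY mm -61.1 2.1 z 73.7  F 0.8 -0.6 -0.9 T [ 0.05 -0.02  0.01]
GXY mm -35.5 1.8 z 73.6  F 0.4 -0.7 -0.5 T [ 0.02 -0.03 -0.02]
GXY mm -37.6 2.0 z 73.4  F -1.3 0.4 -0.6 T [-0.01 -0.   -0.02]
```

```bash
python3 -m crank '{"travel":[[-0.02,0,0],[-0.04,0,0],[-0.04,0,0]],"turn":[0,0,0]}'>/dev/null; python3 st.py nogo 2 && python3 -m crank '{"travel":[[-0.02,0,0],[-0.04,0,0],[-0.04,0,0]],"turn":[0,0,0]}'>/dev/null; python3 st.py nogo 2 && python3 -m crank '{"travel":[[-0.02,0,0],[-0.03,0,0],[-0.03,0,0]],"turn":[0,0,0]}'>/dev/null; python3 st.py nogo 2 && python3 -m crank '{"travel":[[-0.02,0,0],[-0.03,0,0],[-0.03,0,0]],"turn":[0,0,0]}'>/dev/null; python3 st.py nogo 2 && python3 -m crank '{"travel":[[-0.02,0,0],[-0.03,0,0],[-0.03,0,0]],"turn":[0,0,0]}'>/dev/null; python3 st.py nogo 2 && python3 -m crank '{"travel":[[-0.02,0,0],[-0.03,0,0],[-0.03,0,0]],"turn":[0,0,0]}'>/dev/null; python3 st.py nogo 2 && python3 -m crank '{"travel":[[-0.02,0,0],[-0.03,0,0],[-0.03,0,0]],"turn":[0,0,0]}'>/dev/null; python3 st.py nogo 2
```

```text
GXY mm -35.5 2.0 z 73.7  F -0.3 0.1 -1.5 T [ 0.02 -0.06  0.03]
GXY mm -33.8 1.9 z 73.6  F -0.5 -0.0 -0.5 T [-0.04 -0.   -0.01]
GXY mm -32.7 1.9 z 73.6  F -1.0 0.7 -0.7 T [0.02 0.03 0.04]
GXY mm -31.5 1.9 z 73.6  F -0.2 -0.0 0.0 T [-0.   -0.   -0.02]
GXY mm -30.3 1.9 z 73.5  F 0.3 -0.8 -0.5 T [ 0.03  0.01 -0.  ]
GXY mm -29.1 1.9 z 73.6  F 0.1 0.2 -0.0 T [ 0.02 -0.04  0.01]
GXY mm -27.9 1.9 z 73.6  F -0.2 -0.8 -1.2 T [ 0.01 -0.03 -0.01]
```

```bash
python3 -m crank '{"travel":[[-0.02,0,0],[-0.03,0,0],[-0.03,0,0]],"turn":[0,0,0]}'>/dev/null; python3 st.py nogo 2 && python3 -m crank '{"travel":[[-0.02,0,0],[-0.03,0,0],[-0.03,0,0]],"turn":[0,0,0]}'>/dev/null && python3 st.py nogo 2 && python3 -m crank '{"travel":[[-0.02,0,0],[-0.03,0,0],[-0.03,0,0]],"turn":[0,0,0]}'>/dev/null && python3 st.py nogo 2 && python3 -m crank '{"travel":[[-0.02,0,0],[-0.03,0,0],[-0.03,0,0]],"turn":[0,0,0]}'>/dev/null&& python3 st.py nogo 2 && python3 -m crank '{"travel":[[-0.02,0,0],[-0.03,0,0],[-0.03,0,0]],"turn":[0,0,0]}'>/dev/null&& python3 st.py nogo 2 && python3 -m crank '{"travel":[[-0.02,0,0],[-0.03,0,0],[-0.03,0,0]],"turn":[0,0,0]}'>/dev/null&& python3 st.py nogo 2 && python3 -m crank '{"travel":[[-0.02,0,0],[-0.03,0,0],[-0.03,0,0]],"turn":[0,0,0]}'>/dev/null&& python3 st.py nogo 2
```

```text
GXY mm -26.7 2.0 z 73.6  F -0.6 0.4 -0.6 T [-0.01  0.01 -0.01]
GXY mm -25.5 1.9 z 73.6  F 0.1 0.3 -1.0 T [-0.02 -0.05  0.03]
GXY mm -24.3 1.9 z 73.6  F 0.6 0.7 0.1 T [ 0.04  0.03 -0.01]
GXY mm -23.1 1.9 z 73.6  F -0.7 -0.5 -0.1 T [ 0.04 -0.05 -0.03]
GXY mm -21.9 1.9 z 73.6  F 0.1 -0.2 -1.1 T [0.03 0.05 0.02]
GXY mm -20.7 1.9 z 73.6  F 0.3 -0.5 -1.2 T [0.03 0.05 0.01]
GXY mm -19.5 1.9 z 73.6  F -0.4 0.2 -0.5 T [0.04 0.02 0.01]
```

```bash
python3 -m crank '{"travel":[[-0.02,0,0],[-0.03,0,0],[-0.03,0,0]],"turn":[0,0,0]}'>/dev/null; python3 st.py nogo 2 && python3 -m crank '{"travel":[[-0.02,0,0],[-0.03,0,0],[-0.03,0,0]],"turn":[0,0,0]}'>/dev/null && python3 st.py nogo 2 && python3 -m crank '{"travel":[[-0.02,0,0],[-0.03,0,0],[-0.03,0,0]],"turn":[0,0,0]}'>/dev/null && python3 st.py nogo 2 && python3 -m crank '{"travel":[[-0.02,0,0],[-0.03,0,0],[-0.03,0,0]],"turn":[0,0,0]}'>/dev/null&& python3 st.py nogo 2
```

```text
GXY mm -18.3 1.9 z 73.6  F -0.5 0.5 -0.7 T [ 0.05  0.01 -0.  ]
GXY mm -17.1 1.9 z 73.6  F -0.9 0.4 -1.2 T [ 0.03  0.01 -0.03]
GXY mm -15.9 1.9 z 73.6  F -1.1 0.5 -0.1 T [ 0.01  0.03 -0.01]
GXY mm -14.7 1.9 z 73.6  F 0.7 1.0 -0.3 T [ 0.02 -0.02  0.02]
```

```bash
python3 -m crank '{"travel":[[-0.02,0,0],[-0.02,0,0],[-0.02,0,0]],"turn":[0,0,0]}'>/dev/null; python3 st.py nogo 2 && python3 -m crank '{"travel":[[-0.02,0,0],[-0.02,0,0],[-0.02,0,0]],"turn":[0,0,0]}'>/dev/null && python3 st.py nogo 2 && python3 -m crank '{"travel":[[-0.02,0,0],[-0.02,0,0],[-0.02,0,0]],"turn":[0,0,0]}'>/dev/null && python3 st.py nogo 2 && python3 -m crank '{"travel":[[-0.02,0,0],[-0.02,0,0],[-0.02,0,0]],"turn":[0,0,0]}'>/dev/null&& python3 st.py nogo 2
```

```text
GXY mm -14.3 1.8 z 73.4  F -0.7 -1.4 -1.4 T [-0.2   0.12 -0.02]
GXY mm -14.0 1.7 z 73.4  F -5.1 -2.2 -0.2 T [-0.66  0.51 -0.03]
```

```bash
python3 -m crank '{"travel":[[0,-0.01,0],[0,-0.01,0],[0,-0.01,0]],"turn":[0,0,0]}'>/dev/null; python3 st.py nogo; python3 -m crank '{"travel":[[-0.01,0,0],[-0.01,0,0],[-0.01,0,0]],"turn":[0,0,0]}'>/dev/null; python3 st.py nogo
```

```text
GXY mm -13.9 1.7 z 73.4  F -4.6 0.0 1.5 T [-0.53  0.87  0.02]
GXY mm -13.8 1.7 z 73.3  F -5.0 -0.4 1.7 T [-0.65  1.12 -0.03]
```

```bash
python3 -m crank '{"travel":[[-0.01,0,0],[-0.01,0,0],[-0.01,0,0]],"turn":[0,0,0]}'>/dev/null; python3 st.py nogo 7.5&& python3 -m crank '{"travel":[[-0.01,0,0],[-0.01,0,0],[-0.01,0,0]],"turn":[0,0,0]}'>/dev/null&& python3 st.py nogo 7.5 && python3 -m crank '{"travel":[[-0.01,0,0],[-0.01,0,0],[-0.01,0,0]],"turn":[0,0,0]}'>/dev/null&& python3 st.py nogo
```

```text
GXY mm -13.8 1.7 z 73.4  F -6.2 -1.2 2.5 T [-0.74  1.28 -0.01]
GXY mm -13.7 1.6 z 73.3  F -7.3 -0.6 3.2 T [-0.83  1.44  0.05]
GXY mm -13.7 1.6 z 73.3  F -8.8 -1.4 3.1 T [-0.83  1.62 -0.  ]
```

```bash
python3 -m crank '{"travel":[[-0.003,-0.003,0],[-0.003,-0.003,0],[-0.003,-0.003,0],[-0.003,-0.003,0],[-0.003,-0.003,0]],"turn":[0,0,0,0,0]}'>/dev/null; python3 st.py nogo; python3 -m crank '{"travel":[[0,0,0],[0,0,0],[0,0,0]],"turn":[0,0,0]}'>/dev/null; python3 st.py nogo;  python3 -m crank '{"travel":[[0,0,0],[0,0,0],[0,0,0]],"turn":[0,0,0]}'>/dev/null; python3 st.py nogo; python3 -m crank '{"travel":[[0,0,0],[0,0,0],[0,0,0]],"turn":[0,0,0]}'; python3 st.py nogo
```

```text
GXY mm -13.7 1.7 z 73.3  F -8.6 -0.3 3.1 T [-0.84  1.73 -0.03]
GXY mm -13.7 1.7 z 73.3  F -8.8 -0.7 3.4 T [-0.85  1.71  0.04]
GXY mm -13.6 1.7 z 73.3  F -7.7 -0.5 2.8 T [-0.86  1.74  0.03]
clock: 28.7
tcp_pos: [0.5629, 0.2765, 0.0733]
orientation: [-0.002, -0.186, 0.983, -0.0]
wrist_force: [-8.1, -3.5, 3.9]
finger_gap: 0.0271
GXY mm -13.7 1.6 z 73.3  F -8.8 -0.3 3.9 T [-0.86  1.75  0.01]
```

```bash
python3 -m crank '{"travel":[[-0.008,0,0],[-0.008,0,0],[-0.008,0,0],[-0.008,0,0],[-0.008,0,0]],"turn":[0,0,0,0,0]}'>/dev/null; python3 st.py nogo; python3 -m crank '{"travel":[[0,0,0],[0,0,0],[0,0,0],[0,0,0],[0,0,0]],"turn":[0,0,0,0,0]}'>/dev/null; python3 st.py nogo
python3 -m crank '{"travel":[[0.1,0,0],[0.3,0,0],[0.6,0,0],[1,0,0],[1.2,0,0]],"turn":[0,0,0,0,0]}';python3 st.py nogo
python3 -m crank '{"travel":[[0,0,-0.2],[0,0,-0.8],[0,0,-1.6],[0,0,-2.1],[0,0,-2.1]],"turn":[0,0,0,0,0]}'
python3 - <<'E'
from h import *
s=get_state();print(toolaxes().T@(np.array([.5255,-.0925,.158])-s['tcp_pos'])/.04,s['tcp_pos'])
E
```

```text
GXY mm -13.6 1.7 z 73.3  F -8.6 -0.5 3.7 T [-0.9   1.88  0.02]
GXY mm -13.6 1.6 z 73.3  F -8.5 0.2 4.2 T [-0.89  1.87  0.03]
clock: 29.95
tcp_pos: [0.5196, 0.2596, 0.0737]
orientation: [0.0, -0.186, 0.983, 0.0]
wrist_force: [-0.6, 0.5, -0.6]
finger_gap: 0.0273
GXY mm -60.2 1.7 z 73.7  F -0.4 0.7 -0.6 T [0.01 0.02 0.01]
clock: 30.37
tcp_pos: [0.5248, 0.2612, 0.1639]
orientation: [0.006, -0.186, 0.983, 0.001]
wrist_force: [1.3, 0.9, 0.0]
finger_gap: 0.0268
[ 3.21657149 -8.23667354  0.11352714] [0.5247634  0.26117791 0.16388299]
```

```bash
python3 -m crank '{"travel":[[0.25,-0.6,0],[0.6,-1.5,0],[0.9,-2.4,0],[1.25,-3.25,0],[1.6,-4.1,0]],"turn":[0,0,0,0,0]}' >/dev/null
python3 -m crank '{"travel":[[0.35,-0.85,0],[0.7,-1.7,0],[1.05,-2.6,0],[1.35,-3.4,0],[1.62,-4.14,0]],"turn":[0,0,0,0,0]}' >/dev/null
python3 -m crank '{"travel":[[0,0,0],[0,0,0],[0,0,0],[0,0,0],[0,0,0]],"turn":[0.1,0.2,0.3,0.37,0.37]}'
python3 - <<'E'
from h import *
c=cam('wrist','w6.png');b=cam('side');s=get_state();print(s['tcp_pos'],toolaxes().T@(np.array([.5255,-.0925,.120])-s['tcp_pos'])/.04)
for n in('w4.png','w5.png','w6.png'):
    i=cv2.imread('pics/'+n).max(2);print(n);print(i[205:235:3,256:296:3])
q=proj(b,s['tcp_pos']-[0,0,.03]).astype(int);print(q)
f=lambda im,x,y:cv2.resize(im[y:y+75,x:x+65],(390,450),interpolation=cv2.INTER_CUBIC)
cv2.imwrite('pics/c5.png',np.hstack([f(c['image'],243,185),f(b['image'],q[0]-32,q[1]-35)])[:,:,::-1])
E
```

```text
clock: 31.62
tcp_pos: [0.5218, -0.0946, 0.1575]
orientation: [0.001, -0.001, 1.0, -0.0]
wrist_force: [-0.5, 0.3, -0.8]
finger_gap: 0.0269
[ 0.5215946  -0.09435545  0.15752244] [-0.09729378  0.04588673  0.93812097]
w4.png
[[ 86  86  88  85  84  86  86  85  86  85  85  86  86  86]
 [ 85  87  85  86  86  85  87  85  87  88  84  86  86  85]
 [ 85  87  87  85  85  85  84  84  86  86  85  87  86  85]
 [ 86  86  87  86  85  98 105 100  87  86  86  85  86  86]
 [ 85  85  84  91 116 120 121 117 117  92  86  85  85  89]
 [ 68  68  71 115 116 118 121 118 117 117  66  62  63  64]
 [ 40  43  75 116 118 120 121 117 116 116  75  41  42  43]
 [ 49  49  90 117 118 119 121 117 117 116  93  45  46  46]
 [ 30  27  30  39  39  43  41  39  38  40  36  31  29  27]
 [ 29  28  31  33  28  24  23  27  30  28  26  28  30  28]]
w5.png
[[ 84  84  83  85  83  85  84  83  86  83  82 141 143 142]
 [ 83  81  83  82  82  83  84  81  84  82  81 140 142 141]
 [ 41  44  43  45  42  41  44  39  43  40  39  44  44  42]
 [ 46  44  46  44  46  77  94  83  49  43  45  90  92  90]
 [ 44  46  46  62 112 115 119 114 114  64  42
[... 217 characters left out ...]
 38  37  39  35  36  36  39  38]
 [ 23  23  26  27  29  25  22  26  24  25  25  24  25  27]]
w6.png
[[163 163 163 156 144 148 146 148 148 147 150 162 164 162]
 [162 163 164 161 152 148 148 146 146 147 160 163 163 164]
 [165 163 163 163 162 157 151 151 153 160 163 163 164 164]
 [163 163 165 164 164 150 144 148 163 164 164 164 163 164]
 [163 164 165 157 122 122 125 120 124 154 164 164 164 163]
 [164 163 164 121 120 122 126 121 123 120 162 165 163 164]
 [164 165 148 119 122 124 124 121 123 119 151 164 165 164]
 [165 165 147 121 123 124 124 123 121 121 144 164 163 162]
 [ 53  53  47  38  45  42  43  38  41  42  44  51  49  50]
 [ 28  27  26  26  32  28  29  29  25  30  26  27  26  28]]
[346 220]
```

Run:
```python
from h import *
c=ld('wrist');im=c['image'].max(2)
print(im[186:216:2,250:304:3])
s=get_state();fz=s['tcp_pos'][2]-.0493
p=onz(c,274.8,213.5,fz);print('tcp',s['tcp_pos'],'foot',p+[.006,0,0])
# horizontal edges of pin at row 222
print(im[224,255:296],im[206:216,274])
```

```text
[[160 161 160 160 160 161 161 159 161 161 161 162 161 161 161 161 161 162]
 [161 160 160 160 160 160 161 161 160 161 162 160 162 162 161 162 162 162]
 [159 161 160 160 161 161 162 161 158 156 159 162 161 162 163 162 160 161]
 [160 160 160 161 160 160 161 144 121 111 133 156 162 162 163 162 161 162]
 [160 160 160 161 161 161 148  96  93  93  91 132 158 163 163 163 163 163]
 [161 161 161 162 161 158 144 110  94  93 104 141 153 162 163 163 162 162]
 [162 162 162 161 162 155 145 146 131 130 146 146 149 162 163 164 163 163]
 [161 162 162 161 162 155 144 148 150 149 148 146 146 161 163 164 164 164]
 [162 162 162 162 162 150 144 147 147 148 147 145 145 159 165 164 165 164]
 [163 163 163 163 162 155 144 147 148 148 148 146 147 161 164 165 164 163]
 [163 163 163 163 163 158 147 147 147 148 148 145 154 162 164 163 164 165]
 [163 163 162 163 164 161 152 148 148 146 146 147 160 163 163 164 164 164]
 [163 163 162 164 163 163 159 152 147 148 150 157 162 163 165 164 163 164]
 [164 163 163 163 163 163 163 162 159 158 160 161 164 164 164 165 164 163]
 [164 163 163 163 165 164 164 150 144 148 163 164 164 164 163 164 163 163]]
tcp [ 0.5215946  -0.09435545  0.15752244] foot [ 0.51861042 -0.09454824  0.10822244]
[164 165 164 164 164 165 163 148 126 118 121 119 120 119 122 120 123 125
 126 125 125 123 123 121 119 120 122 121 119 119 128 148 164 166 164 164
 164 163 164 162 164] [147 148 148 147 147 151 159 160 144 128]
```

Run:
```python
from h import *
c=ld('wrist');im=c['image'].max(2)
for k in blobs((im<155)[186:213,255:300],50):
    m=cv2.moments(k);u,v=m['m10']/m['m00']+255,m['m01']/m['m00']+186;print(u,v,m['m00'],cv2.boundingRect(k),onz(c,u,v,.046),onz(c,u,v,.044))
    f=np.array([.5186,-.0945]);d=onz(c,u,v,.045)[:2]-f;print('move tool units',toolaxes()[:2,:2].T@d/.04)
```

```text
276.1654946085326 200.95686826066571 355.5 (10, 5, 24, 21) [ 0.52284963 -0.09321192  0.046     ] [ 0.52346385 -0.09319734  0.044     ]
move tool units [-0.11411803  0.03167369]
```

```bash
python3 -m crank '{"travel":[[-0.105,0.035,0.2],[-0.105,0.035,0.6],[-0.105,0.035,1],[-0.105,0.035,1.3],[-0.105,0.035,1.38]],"turn":[0,0,0,0,0]}' >/dev/null
python3 -m crank '{"travel":[[0,0,0],[0,0,0],[0,0,0.05],[0,0,0.05]],"turn":[0,0,0,0]}'>/dev/null; python3 st.py go
python3 -m crank '{"travel":[[0,0,0.05],[0,0,0.1],[0,0,0.15],[0,0,0.15]],"turn":[0,0,0,0]}'>/dev/null; python3 st.py go 3 && python3 -m crank '{"travel":[[0,0,0.05],[0,0,0.1],[0,0,0.1]],"turn":[0,0,0]}'>/dev/null; python3 st.py go 3; python3 -c "from h import *;print(get_state()['tcp_pos'])"
```

```text
GXY mm -17.6 -190.6 z 101.0  F 0.8 0.4 -0.9 T [-0.01  0.02  0.02]
GXY mm -18.4 -190.3 z 94.0  F 0.2 0.2 -0.3 T [-0.05  0.05 -0.01]
GXY mm -18.4 -190.3 z 89.9  F -0.2 -1.2 -1.6 T [-0.02  0.   -0.06]
[ 0.52509168 -0.09272043  0.08990538]
```

```bash
python3 -m crank '{"travel":[[0,0,0.07],[0,0,0.14],[0,0,0.2],[0,0,0.2]],"turn":[0,0,0,0]}'>/dev/null; python3 st.py go 3 && python3 -m crank '{"travel":[[0,0,0.07],[0,0,0.14],[0,0,0.2],[0,0,0.2]],"turn":[0,0,0,0]}'>/dev/null; python3 st.py go 3 &&  python3 -m crank '{"travel":[[0,0,0.07],[0,0,0.14],[0,0,0.2],[0,0,0.2]],"turn":[0,0,0,0]}'>/dev/null; python3 st.py go 3 && python3 -m crank '{"travel":[[0,0,0.05],[0,0,0.1],[0,0,0.15],[0,0,0.15]],"turn":[0,0,0,0]}'>/dev/null; python3 st.py go 3
```

```text
GXY mm -18.6 -190.2 z 81.7  F -0.0 -0.2 -1.0 T [ 0.01  0.04 -0.  ]
GXY mm -18.6 -190.2 z 73.7  F 0.1 -0.1 -0.8 T [-0.04  0.01 -0.04]
GXY mm -18.6 -190.2 z 65.7  F -0.4 0.2 -0.9 T [ 0.01  0.04 -0.01]
GXY mm -18.4 -190.3 z 59.9  F -0.3 0.4 -1.6 T [-0.    0.05 -0.02]
```

```bash
python3 -m crank '{"travel":[[0,0,0.03],[0,0,0.06],[0,0,0.06]],"turn":[0,0,0]}'>/dev/null; python3 st.py go 3 && python3 -m crank '{"travel":[[0,0,0.03],[0,0,0.05],[0,0,0.05]],"turn":[0,0,0]}'>/dev/null; python3 st.py go 3 &&  python3 -m crank '{"travel":[[0,0,0.02],[0,0,0.02],[0,0,0.02]],"turn":[0,0,0]}'>/dev/null; python3 st.py go 3
```

```text
GXY mm -18.3 -190.3 z 57.7  F -0.5 -0.1 -1.1 T [0.06 0.01 0.05]
GXY mm -18.3 -190.4 z 55.8  F -1.2 -0.7 -1.0 T [ 0.01 -0.04  0.02]
GXY mm -18.1 -190.4 z 55.3  F 0.7 0.3 0.1 T [ 0.05  0.16 -0.02]
```

```bash
python3 -m crank '{"travel":[[0,0,0.015],[0,0,0.015],[0,0,0.015]],"turn":[0,0,0]}'>/dev/null; python3 st.py go
python3 -m crank '{"travel":[[0,0,0],[0,0,0],[0,0,0],[0,0,0],[0,0,0]],"turn":[0,0,0,0,0]}' 70
python3 -m crank '{"travel":[[0,0,-0.3],[0,0,-1],[0,0,-2],[0,0,-3],[0,0,-3.5]],"turn":[0,0,0,0,0]}'
python3 -m crank '{"travel":[[0.5,0,-0.4],[1,0,-0.8],[1,0,-0.8],[1,0,-0.8],[1,0,-0.8]],"turn":[0,0,0,0,0]}'
python3 - <<'E'
from h import *
a=cam('scene');b=cam('side')
f=lambda d,x,y:cv2.resize(d['image'][y:y+75,x:x+65],(390,450),interpolation=cv2.INTER_CUBIC)
X=(.5235,-.0925,.05);p=proj(a,X).astype(int);q=proj(b,X).astype(int)
print(p,q);cv2.imwrite('pics/c6.png',np.hstack([f(a,p[0]-32,p[1]-40),f(b,q[0]-32,q[1]-40)])[:,:,::-1])
E
```

```text
GXY mm -18.1 -190.4 z 55.2  F -2.7 -0.4 4.5 T [ 0.1   0.4  -0.01]
clock: 35.8
tcp_pos: [0.5254, -0.0928, 0.0545]
orientation: [-0.0, -0.002, 1.0, 0.0]
wrist_force: [0.9, -0.7, 0.4]
finger_gap: 0.0698
clock: 36.22
tcp_pos: [0.5269, -0.0933, 0.1992]
orientation: [0.003, -0.002, 1.0, -0.001]
wrist_force: [1.0, 0.1, 0.4]
finger_gap: 0.0703
clock: 36.63
tcp_pos: [0.4856, -0.093, 0.2263]
orientation: [0.0, -0.002, 1.0, -0.0]
wrist_force: [0.4, -1.4, -0.3]
finger_gap: 0.0701
[202 195] [344 247]
```

View pics/c6.png

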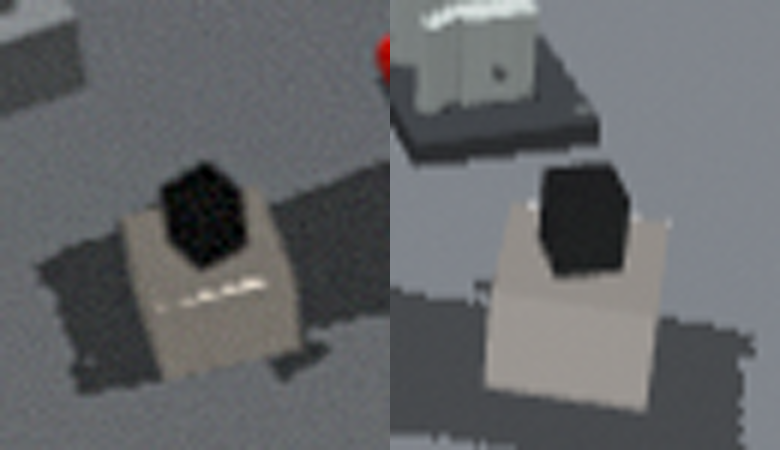

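The hub sits flat on the white block in both views, with its shoulder on the top and no pin showing. The gripper is clear.

```bash
python3 -c "from workcell import *;print(hand_in())"
```

```text
the job is handed in; nothing more can be done
None
```

The stage shaft is gauged and standing fully home in the white block, and the job was handed in at about 37 s of the 72 s allowed.

- **Go gauge:** the shaft went in at the flared mouth and passed right through to about 55 mm along, well past the 35 mm mark. The highest force I read was about 3 N, from a deliberate side probe in the gap.
- **No-go gauge:** it was stopped in the flare with the side force balanced to under about 1.5 N, so both jaws were touching. I pressed for over a second; the readings along the gap were mostly 8.5–8.8 N, slightly under the 9 N asked. It stopped about 6 mm farther along than the nominal −20 mm by my gauge estimate. I put that down to the error in the camera-measured gauge position and the grip offset, since the visible jaw corners were shifted about 4 mm the same way.
- **White block:** it slid in with negligible side force until the shoulder seated. The last two-view picture shows the hub flat on the block with no pin visible, and the gripper was clear. I did not touch the spare, though the last picture did not include it.

No check failed. I only had force readings at the end of each short move, so brief peaks between readings were not seen.

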